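# Key the honesty box and hold the lid up

### The job

Draw the flat-headed key out of the wooden key block and put it into the lock on the deck of the drinks cash box; the pins are sticky, so rock the key to and fro under light pressure, never forcing it, until its collar sits flush on the lock plate. Then turn the key clockwise a quarter turn, to the stop, so that the cam raises the lid, and finish holding the key turned there against the spring, so that a colleague can take out the money. Leave the T-handled key in the block and the mug and the stack of cup lids where they stand.

Things in the scene. Friction and masses are not known exactly. Their poses are not given: they have to be found in the camera images.
- key_grip (a point): Flat-headed key, loose, upright in an end hole of the key block (either end); 55 g. This point is the centre of its black plastic head, 30 mm wide (x), 8.5 thick (y), 34 tall; z up the key. A half turn about z makes no difference. Below the head (17 mm under this point) a steel shank 8 mm across leads to the collar. The blade is in line with the head
- key_collar (a point): Same key: centre of the underside of its round collar, 22 mm across, 4 thick, 39 mm below key_grip; it rests on the block's top. Below it: round neck 4 mm across for 16 mm, then a flat blade 14 mm wide (x) and 4 thick (y) that ends 30 mm below the collar, its last 3 mm tapered to 7 by 2.4 mm. Axes as key_grip
- key_block: Wooden block, fixed, 190 (x) by 48 (y) by 46 mm high, three holes in its top along x: at -72 and +72 mm the two keys (holes 17 mm across, 36 mm deep), in the middle a felt pen that stands 142 mm above the surface. Origin: centre of the underside, z up
- t_key_grip (a point): T-handled service key in the other end hole of the block: a plain steel cross bar 58 mm long (x), 11 mm thick, on a round shank with the same collar. This point is the centre of the bar. To be left alone
- cash_box: Grey steel cash box, fixed, 205 (x) by 230 (y) by 85 mm high. Its front (-x) part is a level fixed deck 79 mm deep that bears the lock; behind it lies the lid with a coin slot and a folded handle, its front edge 38 mm behind the lock's axis. Origin: centre of the underside, z up
- keyway (a point): Centre of the mouth of the key slot, in the top face of the steel lock plate (46 by 38 mm, 3 mm proud of the deck, 88 mm above the surface). Slot 16 mm long along x, 6.3 wide along y, 1 mm bevel, z up; it guides the blade for 14 mm, the plug lies below. Home: blade 30 mm deep, collar on the plate. Only then does the blade clear the fixed plate and can turn; turned, it cannot be drawn out
- upper_pin: Upper of two sprung pins in the plug, hidden, 5 mm thick, round-nosed, at the slot's +x edge, origin on the lock's axis. It meets the blade when this is 21 mm deep. Sticky: a straight push jams, however hard, and over 40 N on a pin ruins it; rocking the key about its upright axis by 0.08 to 0.1 rad either way while pressing down with 6 to 12 N lets it slip past in some 5 to 15 strokes
- lower_pin: The other pin, at the slot's -x edge, met when the blade is 25 mm deep; passed in the same way. Origin on the lock's axis
- lock_plug (a joint): Turn of the plug, rad: 0 at rest (blade along the keyway's x axis), growing as the key turns clockwise seen from above, stop at 1.6. The blade has up to 0.15 rad of play, so the key itself turns about 1.7 rad to bring it to the stop. A spring and the lid's weight turn it back: 0.06 N m at first, about 0.13 N m at the stop
- box_lid (a joint): Lift of the lid on its rear hinge, rad: 0 shut; the plug's cam raises it evenly with the turn, to 0.16 (front edge 20 mm up)
- mug: Small cream mug, about 63 mm across, 49 mm high, at the front edge. Origin: centre of the underside. To be left alone
- lids: Stack of black cup lids, 70 mm across, 60 mm high, at the front edge left of the box. Origin: centre of the underside. To be left alone

How it is judged:
By the outcome, as a careful person would: the job done as asked, in the order asked, and still so for the second after the job is handed in, while the arm keeps its last pose, push and grip.
It also fails if it takes over 48 s, if anything falls off the work surface, if the arm or the gripper's body presses on something with over 40 N, if the wrist force passes 120 N, or if a joint passes its speed limit or range.

### The arm

A 6-joint arm with a two-finger parallel gripper is mounted at the origin on a cart in front of the work surface, level with it; the furniture and walls round the work are solid. World frame = base frame: x ahead of the robot, y to its left, z up, the work surface at z = 0. Lengths are in m, angles in rad, forces in N, time in s.
With the tool pointing down it reaches from about 0.3 to 0.775 m from the base axis. Payload 14.6 kg.
Tool frame: the origin (TCP) lies at the very end of the fingers, on their centre line; the grasp point (between the pads) lies 19 mm behind it; z points along the fingers, y is the line along which they close (so a half turn about z gives the same grasp; the last joint's range is limited). The gripper opens to 94 mm and grips with 3 to 60 N. Pads are 16 mm wide; open, the fingers measure 119 mm over their backs; the gripper's body (75 mm by 177 mm) begins 78 mm behind the grasp point.
Start: joints at [1.049, 0.3, 1.521, -0, 1.321, -0.067], TCP at [0.242, 0.494, 0.205] pointing down, gripper open.
Joint ranges: [-3.03, 3.03], [-0.79, 2.21], [0.23, 2.52], [-1.04, 4.18], [0, 3.07], [-2.55, 2.55]. Speed limits (rad/s): [2.22, 2.22, 2.57, 3.14, 3.14, 3.14].

### API

Orientations are given as [roll, pitch, yaw] about the fixed x, y, z axes, in that order (R = Rz(yaw) Ry(pitch) Rx(roll)).
In Python, from station import * gives the robot as it stands.
- The arm moves only by the tool jog_arm, never from a script. Its argument "rows" is a list of rows, each a list of 3 entries, a list of its own where there are three numbers: the shift along the tool's x, y, z in m, then the turn about the tool's z in degrees, then the finger opening in m, from 0 to 0.094. A call has 1 to 12 rows; each row shifts and turns the commanded pose from where the row before left it, along the tool's axes as they then stand; what a row does not reach is not made up. A row lasts 1/12 s, in which the tool goes at most 41.7 mm and 7.16 degrees, less where a joint would pass 70% of its speed; a pose out of reach is approached as far as the arm can. A call is refused whole if a number of a shift passes 0.0417 or a number of a turn 7.16, either way. A call with a gripper value outside its range is refused whole. The fingers move at their own pace and stop on an object; "squeeze" is the grip in N (left out, the last holds). Time passes only in rows, so rows that do not move let the fingers close. It gives the time, the measured TCP pose, the force, the opening and the grip force at its end, in the units of the state.
- get_obs(): the state, without advancing time (a new reading comes with each control period).
- camera(name): name is "scene" or "top" or "wrist"; returns a dict with "image" (384x512x3 uint8, red, green, blue), "range_z" (384x512 float32, m along the optical axis (not along the pixel's ray), 0 where there is no reading), "K" (3x3 intrinsics, pixels), "world_from_camera" (4x4, takes a point from camera to world coordinates); the wrist camera has in their place "T_tool_cam" (4x4, takes a point from camera to tool coordinates, whose origin is the TCP and whose axes are the flange's). Camera axes: x right, y up, looking along -z (the intrinsics and any distortion apply to the point x, -y, -z); pixel columns grow to the right and rows downward; lengths in m; the calibration is good to about 2 mm. A picture is of the moment at which its call begins: read the wrist's pose just before it.
- hand_in(): hands the job in; it is judged then, once.
Trained networks look in a picture, given as the dict that the camera call returned (one of the last four; its "shot" number tells which), for a name from the list of things; names that differ only in an ending like _2 or _b are one class to them, and where a whole thing is asked for, a point or a joint stands for the part that bears it (a point fixed in the world has none). Each returns a list of dicts, best first, with "p" (0 to 1); they miss things now and then, are a little off and sometimes report something else, mostly with a low value. They report only what shows in the picture. A call takes as long as a camera call.
- search_frame(label, picture): "at" ([column, row] as shares, 0 to 1, of the picture: columns of its width, rows of its height, amid what is visible of it).
- spot_point(label, picture): "at" ([column, row] as shares, 0 to 1, of the picture: columns of its width, rows of its height: a listed point, or the origin of a listed thing).
The state is a dict: "time_s": time; "qpos": joint angles; "joint_vel": joint speeds; "tau": joint torques, N m; "ee_pos": TCP position; "eef_rot": TCP orientation; "force": force on the tool from outside, world axes, zero at the start; "moment": the same for the moment, N m; "grip_width": finger opening in m; "grip_force": force on a finger pad.
Only numpy, scipy, OpenCV 4.12 (cv2) and the standard library are available. Lean on these libraries where they do the work, as an engineer would, in place of code of your own. Each camera call takes 0.05 s, during which the arm holds its last target. There are 200 camera calls.

## Working session

There is one attempt and no reset: what is moved stays moved. The work goes in short steps, Python scripts to look and compute and a tool call to move; the robot and the scene stay as the last step left them, time stands still between calls to the robot, and variables do not carry over. Pictures are saved under pics/ and viewed, at most 10 in all, crops included, and the job is handed in when it is done.

Besides the shell and the picture viewer there is one more tool, called after ">>>" by a JSON object that holds its "method" and its "body". jog_arm: Moves the arm, as the interface text tells. Its arguments: {"type":"object","properties":{"rows":{"type":"array","items":{"type":"array"}},"squeeze":{"type":"number"}},"required":["rows"]}

```bash
mkdir -p pics; cat > h.py <<'E'
from station import *
import numpy as np, cv2
from scipy.spatial.transform import Rotation as R
def pose():
    o=get_obs(); T=np.eye(4); T[:3,3]=o["ee_pos"]; e=np.array(o["eef_rot"])
    T[:3,:3]=R.from_euler('xyz',e).as_matrix(); return T,o
def cam(n):
    T,o=pose(); c=camera(n)
    c2=dict(c); W=c["world_from_camera"] if n!="wrist" else T@np.array(c["T_tool_cam"])
    return c,np.array(W)
def ray(c,W,u,v):
    K=np.array(c["K"]); d=np.array([(u-K[0,2])/K[0,0],-(v-K[1,2])/K[1,1],-1.]); return W[:3,3],W[:3,:3]@d
def pt_z(c,W,u,v,z):
    o,d=ray(c,W,u,v); return o+d*(z-o[2])/d[2]
def pt_r(c,W,u,v):
    r=c["range_z"][int(round(v)),int(round(u))]; o,d=ray(c,W,u,v); return o+d*r
def save(c,f): cv2.imwrite('pics/'+f,np.ascontiguousarray(c["image"][:,:,::-1]))
E
cat > a.py <<'E'
from h import *
np.set_printoptions(precision=4,suppress=True)
T,o=pose(); print(o)
Z=dict(key_grip=.085,key_collar=.046,key_block=0,t_key_grip=.085,cash_box=0,keyway=.088,mug=0,lids=0)
for n in ["top","scene"]:
    c,W=cam(n); save(c,n+'0.png'); print(n,[k for k in c],W[:3,3],-W[:3,2])
    for l in Z:
        for r in spot_point(l,c)[:2]:
            u,v=r["at"][0]*512,r["at"][1]*384
            print(l,round(r["p"],2),(round(u,1),round(v,1)),pt_z(c,W,u,v,Z[l]),pt_r(c,W,min(u,511),min(v,383)))
E
python3 a.py; python3 -c "
import cv2,numpy as np
cv2.imwrite('pics/both.png',cv2.resize(np.vstack([cv2.imread('pics/top0.png'),cv2.imread('pics/scene0.png')]),None,fx=.78,fy=.78))"
```

```text
{'time_s': 0.0, 'qpos': array([ 1.0494,  0.3005,  1.5216,  0.    ,  1.3207, -0.0666]), 'joint_vel': array([-0.0008, -0.001 ,  0.    ,  0.0005,  0.0015,  0.0022]), 'tau': array([  0.0022, -53.1833, -35.2735,   0.0709,   0.0246,   0.    ]), 'ee_pos': array([0.2415, 0.4939, 0.2049]), 'eef_rot': array([-3.1404, -0.0001,  2.6868]), 'force': array([-0.9506, -0.6125,  0.3462]), 'moment': array([-0.0041, -0.0508, -0.0274]), 'grip_force': 0.0, 'grip_width': 0.09394713852476393}
top ['image', 'range_z', 'K', 'world_from_camera', 'shot'] [ 0.3824 -0.0196  1.3397] [ 0.1401 -0.0076 -0.9901]
key_grip 0.54 (343.9, 229.5) [ 0.4545 -0.2462  0.085 ] [ 0.4538 -0.2442  0.0964]
key_collar 0.4 (341.4, 227.3) [ 0.4628 -0.2469  0.046 ] [ 0.4626 -0.2465  0.0483]
key_block 0.62 (340.4, 207.8) [ 0.5195 -0.2544  0.    ] [ 0.5148 -0.2463  0.0465]
t_key_grip 0.43 (344.6, 175.8) [ 0.5946 -0.254   0.085 ] [ 0.5943 -0.2537  0.0871]
cash_box 0.65 (209.1, 169.9) [0.6325 0.1078 0.    ] [0.6162 0.0995 0.0873]
cash_box 0.4 (211.9, 188.5) [0.5798 0.1003 0.    ] [0.5667 0.0923 0.0886]
keyway 0.7 (215.7, 186.8) [0.5711 0.08
[... 374 characters left out ...]
ey_grip 0.48 (226.3, 269.4) [ 0.3326 -0.1109  0.085 ] [ 0.363  -0.0816  0.0218]
key_collar 0.52 (318.0, 270.4) [ 0.4535 -0.2565  0.046 ] [ 0.452  -0.257   0.0483]
key_block 0.62 (333.3, 257.7) [ 0.533  -0.2615 -0.    ] [ 0.5004 -0.2699  0.0456]
key_block 0.59 (225.5, 265.5) [ 0.3808 -0.0636  0.    ] [ 0.3591 -0.0846  0.0441]
t_key_grip 0.52 (350.5, 213.8) [ 0.603  -0.2596  0.085 ] [ 0.5962 -0.2612  0.0923]
cash_box 0.75 (231.5, 177.0) [0.6322 0.1054 0.    ] [0.5609 0.0456 0.0827]
keyway 0.59 (217.7, 169.8) [0.5597 0.0885 0.088 ] [0.5621 0.0907 0.0852]
mug 0.92 (226.7, 268.0) [ 0.377 -0.07   0.   ] [ 0.3654 -0.0811  0.0237]
lids 0.6 (143.1, 212.9) [0.3937 0.2178 0.    ] [0.3783 0.191  0.0302]
```

View pics/both.png

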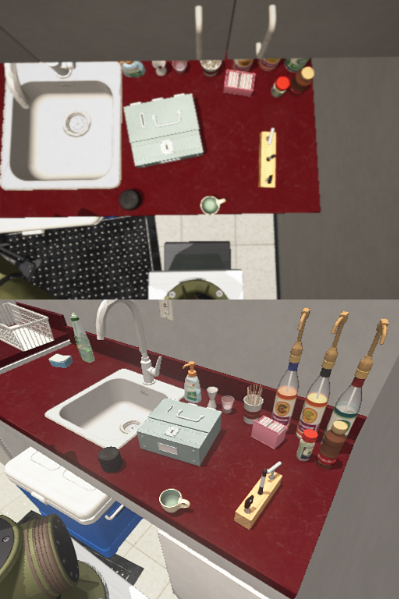

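Viewed: the flat-headed key is at the near end of the block (top image, about col 267, row 180 of the half-size view), with the pen in the middle and the T-key at the far end. The box is turned slightly. I'll move over the key.

>>> {"method": "jog_arm", "body": {"rows": [[[-0.026,-0.0287,-0.002],0,0.05],[[-0.026,-0.0287,-0.002],0,0.05],[[-0.026,-0.0287,-0.002],0,0.05],[[-0.026,-0.0287,-0.002],0,0.05],[[-0.026,-0.0287,-0.002],0,0.05],[[-0.026,-0.0287,-0.002],0,0.05],[[-0.026,-0.0287,-0.002],0,0.05],[[-0.026,-0.0287,-0.002],0,0.05],[[-0.026,-0.0287,-0.002],0,0.05],[[-0.026,-0.0287,-0.002],0,0.05],[[-0.026,-0.0287,0],0,0.05],[[-0.026,-0.0287,0],0,0.05]]}}

```text
time_s: 1.9
ee_pos: [0.3707, 0.0458, 0.2259]
eef_rot: [3.141, 0.001, 2.687]
force: [1.1, 1.7, -0.5]
grip_width: 0.05
grip_force: 0.0
```

>>> {"method": "jog_arm", "body": {"rows": [[[-0.026,-0.0287,0],0,0.05],[[-0.026,-0.0287,0],0,0.05],[[-0.026,-0.0287,0],0,0.05],[[-0.026,-0.0287,0],0,0.05],[[-0.026,-0.0287,0],0,0.05],[[-0.026,-0.0287,0],0,0.05],[[-0.026,-0.0287,0],-6.5,0.05],[[-0.026,-0.0287,0],-6.5,0.05],[[0,0,0],-6.5,0.05],[[0,0,0],-6.5,0.05],[[0,0,0],0,0.05],[[0,0,0],0,0.05]]}}

```text
time_s: 2.9
ee_pos: [0.4607, -0.2485, 0.2254]
eef_rot: [3.142, -0.0, 3.137]
force: [0.4, 0.2, 0.2]
grip_width: 0.0502
grip_force: 0.0
```

```bash
cat > b.py <<'E'
from h import *
import sys
np.set_printoptions(precision=4,suppress=True)
T,o=pose(); print(o["time_s"],o["ee_pos"],o["eef_rot"],o["qpos"],o["grip_width"],o["force"])
Z=dict(key_grip=.085,key_collar=.046,t_key_grip=.085,keyway=.088)
for n in ["wrist"]:
    c,W=cam(n); save(c,sys.argv[1]); print(W[:3,3],-W[:3,2],"\n",c["T_tool_cam"])
    np.savez('last.npz',W=W,K=c["K"],r=c["range_z"],im=c["image"])
    for l in sys.argv[2:]:
        for r in spot_point(l,c)[:2]:
            u,v=r["at"][0]*512,r["at"][1]*384
            print(l,round(r["p"],2),(round(u,1),round(v,1)),pt_z(c,W,u,v,Z[l]),pt_r(c,W,min(u,511),min(v,383)))
E
python3 b.py w1.png key_grip key_collar t_key_grip
```

```text
2.9 [ 0.4607 -0.2485  0.2254] [ 3.1415 -0.0001  3.137 ] [-0.5646  0.2252  1.5681  0.      1.3484 -2.1309] 0.05016873018249989 [0.4227 0.1707 0.1661]
[ 0.3871 -0.2475  0.4043] [ 0.2522 -0.0014 -0.9677] 
 [[ 0.      0.9677  0.2523  0.0736]
 [ 1.     -0.0001  0.0003  0.0006]
 [ 0.0003  0.2523 -0.9677 -0.1789]
 [ 0.      0.      0.      1.    ]]
key_grip 0.74 (249.0, 167.0) [ 0.451  -0.2555  0.085 ] [ 0.4487 -0.2552  0.0963]
key_collar 0.51 (253.2, 161.7) [ 0.4526 -0.2516  0.046 ] [ 0.4423 -0.251   0.1021]
t_key_grip 0.83 (247.5, 288.8) [ 0.5931 -0.2587  0.085 ] [ 0.5893 -0.2585  0.0908]
```

View pics/w1.png

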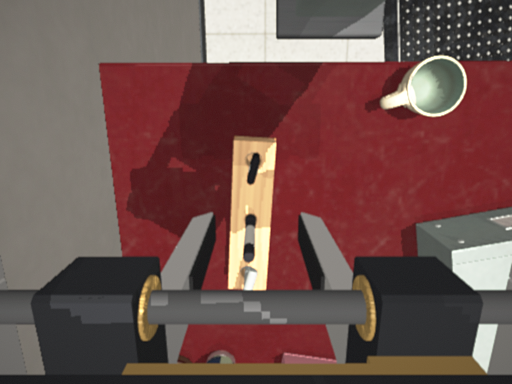

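The picture shows the flat head at about (253,167), roughly along the block, with the pen at (249,237) and the T-key below it. I'll measure the head's axis from depth.

```bash
cat > c.py <<'E'
from h import *
np.set_printoptions(precision=4,suppress=True)
d=np.load('last.npz'); W,K,r,im=d['W'],d['K'],d['r'],d['im']
v,u=np.mgrid[140:200,225:285]; rr=r[140:200,225:285]
P=np.stack([(u-K[0,2])/K[0,0]*rr,-(v-K[1,2])/K[1,1]*rr,-rr],-1)@W[:3,:3].T+W[:3,3]
m=(rr>0)&(P[...,2]>.075)&(P[...,2]<.125); q=P[m]; print(m.sum(),q.min(0),q.max(0))
for lo in (.06,.08,.095):
    s=P[(rr>0)&(P[...,2]>lo)&(P[...,2]<.125)]
    (cx,cy),(a,b),ang=cv2.minAreaRect((s[:,:2]*1000).astype(np.float32)); print(lo,len(s),(cx,cy),(a,b),ang, np.median(s,0))
    e,V=np.linalg.eigh(np.cov(s[:,:2].T)); print('yaw',np.degrees(np.arctan2(V[1,1],V[0,1]))%180)
# block top
v,u=np.mgrid[0:384,0:512]
P=np.stack([(u-K[0,2])/K[0,0]*r,-(v-K[1,2])/K[1,1]*r,-r],-1)@W[:3,:3].T+W[:3,3]
s=P[(abs(P[...,2]-.046)<.008)&(abs(P[...,1]+.255)<.05)&(P[...,0]>.4)&(P[...,0]<.6)&(u>215)&(u<290)]
print('block',np.median(s,0),cv2.minAreaRect((s[:,:2]*1000).astype(np.float32)))
hsv=cv2.cvtColor(im,cv2.COLOR_RGB2GRAY)[145:190,235:275]
dk=(hsv<70); yy,xx=np.nonzero(dk); print('dark',cv2.minAreaRect(np.stack([xx+235,yy+145],1).astype(np.float32)))
cv2.imwrite('pics/crop1.png',cv2.resize(np.ascontiguousarray(im[135:215,220:290,::-1]),None,fx=7,fy=7,interpolation=cv2.INTER_NEAREST))
E
python3 c.py
```

```text
279 [ 0.4375 -0.2579  0.0751] [ 0.4659 -0.2451  0.103 ]
0.06 282 (451.7444152832031, -251.20542907714844) (9.577228546142578, 29.262165069580078) 76.94371795654297 [ 0.4498 -0.2512  0.1004]
yaw 165.86636609248873
0.08 271 (451.7444152832031, -251.20542907714844) (9.577228546142578, 29.262165069580078) 76.94371795654297 [ 0.4499 -0.2512  0.1005]
yaw 165.88876773353397
0.095 246 (451.75555419921875, -251.1573486328125) (9.478479385375977, 29.262165069580078) 76.94371032714844 [ 0.4513 -0.2512  0.1006]
yaw 165.58994905001376
block [ 0.5026 -0.2541  0.0458] ((515.1167602539062, -254.98095703125), (48.09138488769531, 172.276611328125), 86.65509033203125)
dark ((256.95257568359375, 175.16407775878906), (40.69926834106445, 22.28194236755371), 61.11341857910156)
```

View pics/crop1.png

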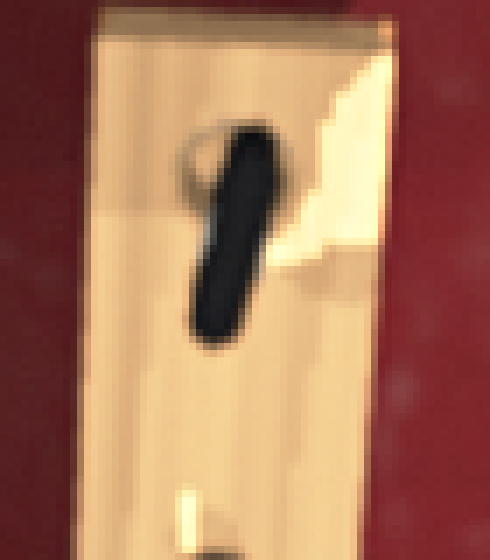

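The head is at (0.452, -0.251) with yaw -14°, and its top at 0.101 is as expected. I'll descend and grip.

>>> {"method": "jog_arm", "body": {"rows": [[[0.0089,-0.0027,0],0,0.04],[[0,0,0],6.9,0.04],[[0,0,0],6.9,0.04],[[0,0,0.03],0,0.04],[[0,0,0.03],0,0.04],[[0,0,0.03],0,0.04],[[0,0,0.025],0,0.04],[[0,0,0.02],0,0.04],[[0,0,0.015],0,0.04],[[0,0,0.009],0,0.04],[[0,0,0],0,0.04],[[0,0,0],0,0.04]], "squeeze": 8}}

```text
time_s: 4.1
ee_pos: [0.4518, -0.2514, 0.067]
eef_rot: [-3.141, 0.0, 2.899]
force: [-0.2, -0.5, -0.7]
grip_width: 0.04
grip_force: 0.0
```

>>> {"method": "jog_arm", "body": {"rows": [[[0,0,0],0,0.02],[[0,0,0],0,0.015],[[0,0,0],0,0.0],[[0,0,0],0,0.0],[[0,0,0],0,0.0],[[0,0,0],0,0.0]], "squeeze": 8}}

```text
time_s: 4.6
ee_pos: [0.4519, -0.2513, 0.0667]
eef_rot: [-3.141, 0.0, 2.9]
force: [0.3, -0.1, 1.6]
grip_width: 0.0085
grip_force: 8.0
```

>>> {"method": "jog_arm", "body": {"rows": [[[0,0,0],0,0.0],[[0,0,0],0,0.0],[[0,0,-0.005],0,0.0],[[0,0,-0.015],0,0.0],[[0,0,-0.025],0,0.0],[[0,0,-0.03],0,0.0],[[0,0,-0.03],0,0.0],[[0,0,-0.025],0,0.0],[[0,0,0],0,0.0]], "squeeze": 45}}

```text
time_s: 5.35
ee_pos: [0.4532, -0.2521, 0.2017]
eef_rot: [-3.139, 0.007, 2.9]
force: [0.2, 0.3, -0.2]
grip_width: 0.0085
grip_force: 45.0
```

```bash
cat > d.py <<'E'
from h import *
np.set_printoptions(precision=4,suppress=True)
T,o=pose(); print(o["time_s"],o["ee_pos"],o["eef_rot"],o["grip_width"],o["force"])
c,W=cam("top")
r=c["range_z"];v,u=np.mgrid[0:384,0:512];K=np.array(c["K"])
P=np.stack([(u-K[0,2])/K[0,0]*r,-(v-K[1,2])/K[1,1]*r,-r],-1)@W[:3,:3].T+W[:3,3]
s=P[(P[...,2]>.07)&(P[...,2]<.1)&(P[...,0]>.42)&(P[...,0]<.8)&(abs(P[...,1]-.1)<.17)]
print('box',len(s),cv2.minAreaRect((s[:,:2]*1000).astype(np.float32)))
for r_ in spot_point("keyway",c)[:2]: print(r_, pt_z(c,W,r_["at"][0]*512,r_["at"][1]*384,.088))
im=c["image"]; cv2.imwrite('pics/top1.png',cv2.resize(np.ascontiguousarray(im[115:215,155:265,::-1]),None,fx=6,fy=6,interpolation=cv2.INTER_CUBIC))
E
python3 d.py
```

```text
5.35 [ 0.4532 -0.2521  0.2017] [-3.1392  0.007   2.8998] 0.00847214511681623 [ 0.2188  0.3468 -0.1643]
box 6953 ((631.1505737304688, 100.98513793945312), (212.8175506591797, 235.1539306640625), 10.603340148925781)
{'at': [0.4184, 0.4901], 'p': 0.84} [0.5675 0.0864 0.088 ]
```

View pics/top1.png

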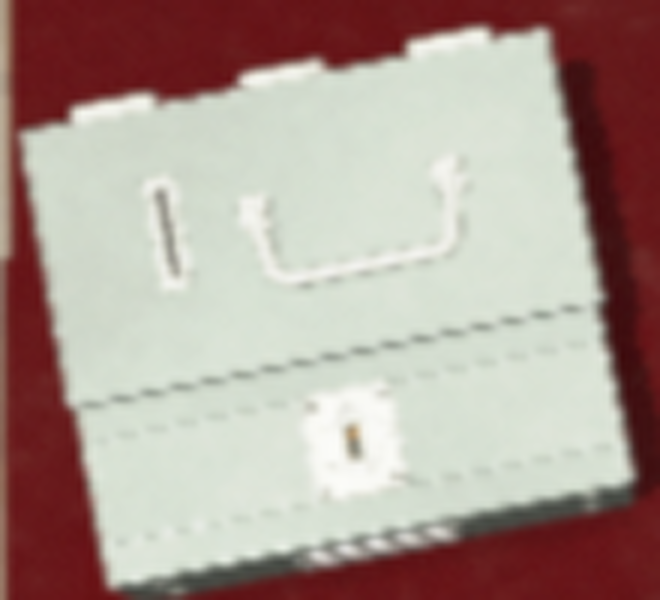

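The box is turned about +10.6°, and the slot is at about crop (353,440), so the keyway is near (0.567, 0.086). I'll hover just past it so the wrist camera sees the slot clear of the held key.

>>> {"method": "jog_arm", "body": {"rows": [[[-0.0059,0.02,0],0,0.0],[[-0.0059,0.035,0],0,0.0],[[-0.0059,0.035,0],0,0.0],[[-0.0059,0.035,0],0,0.0],[[-0.0059,0.035,0],0,0.0],[[-0.0059,0.035,0],0,0.0],[[-0.0059,0.035,0],0,0.0],[[-0.0059,0.035,0],0,0.0],[[-0.0059,0.035,0],0,0.0],[[-0.0059,0.035,0],0,0.0],[[-0.0059,0.025,0],0,0.0],[[0,0.0114,0],0,0.0]]}}

```text
time_s: 6.45
ee_pos: [0.604, 0.0966, 0.1943]
eef_rot: [-3.141, -0.003, 2.902]
force: [-0.3, -0.9, -0.2]
grip_width: 0.0084
grip_force: 45.0
```

>>> {"method": "jog_arm", "body": {"rows": [[[0,0,0],-6.1,0.0],[[0,0,0],-6.1,0.0],[[0,0,0],-6.1,0.0],[[0,0,0],-6.1,0.0],[[0,0,0],0,0.0],[[0,0,0],0,0.0],[[0,0,0],0,0.0]]}}

```text
time_s: 7.03
ee_pos: [0.6035, 0.0935, 0.1959]
eef_rot: [3.142, -0.001, -2.961]
force: [0.4, -0.3, -0.8]
grip_width: 0.0079
grip_force: 45.0
```

```bash
python3 b.py w2.png keyway key_collar
```

```text
7.0333 [0.6035 0.0935 0.1959] [ 3.1416 -0.001  -2.9615] [ 0.0937  0.4439  1.3474 -0.0001  1.3513 -1.6572] 0.00788212803649164 [ 0.4022 -0.2885 -0.7607]
[0.5313 0.0811 0.3748] [ 0.2472  0.0447 -0.9679] 
 [[ 0.      0.9677  0.2522  0.0735]
 [ 1.     -0.0001  0.0004  0.0008]
 [ 0.0004  0.2522 -0.9677 -0.1789]
 [ 0.      0.      0.      1.    ]]
keyway 0.76 (258.7, 146.4) [0.5683 0.0899 0.088 ] [0.5711 0.0905 0.0668]
key_collar 0.71 (255.3, 217.6) [0.6521 0.1017 0.046 ] [0.5897 0.091  0.2158]
```

View pics/w2.png

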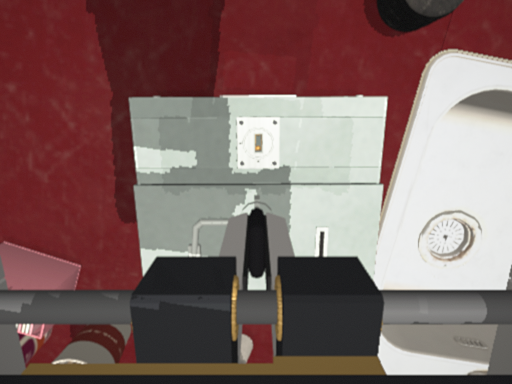

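The lock plate is at about (258,143) and the slot is at about (258,132–153). The box's front edge is level in the image, so the yaw fits. I'll measure the slot and plate more exactly.

```bash
cat > e.py <<'E'
from h import *
np.set_printoptions(precision=4,suppress=True)
d=np.load('last.npz'); c=dict(K=d['K']);W=d['W'];im=d['im'];r=d['r']
T,o=pose(); yaw=o["eef_rot"][2]
g=im[125:160,245:275].astype(int); m=np.zeros(g.shape[:2],np.uint8); m[g.sum(2)<400]=1
n,l,s,ce=cv2.connectedComponentsWithStats(m)
for i in range(1,n):
    if s[i,4]>12:
        print(s[i],ce[i]+[245,125]); yy,xx=np.nonzero(l==i)
        rect=cv2.minAreaRect(np.stack([xx+245,yy+125],1).astype(np.float32)); print(rect); print(pt_z(c,W,*rect[0],.088))
# plate: bright region
hsv=cv2.cvtColor(im,cv2.COLOR_RGB2GRAY)
for row in (138,142,146): print(hsv[row,228:290])
for col in (245,270): print(col,hsv[105:180,col])
# box edge yaw from depth
v,u=np.mgrid[0:384,0:512];K=c["K"]
P=np.stack([(u-K[0,2])/K[0,0]*r,-(v-K[1,2])/K[1,1]*r,-r],-1)@W[:3,:3].T+W[:3,3]
B=(P[...,2]>.075)&(P[...,2]<.1)
pts=[]
for col in list(range(140,380,4)):
    k=np.nonzero(B[80:130,col])[0]
    if len(k): pts.append(P[80+k[0],col,:2])
vx,vy,_,_=cv2.fitLine(np.array(pts,np.float32),cv2.DIST_HUBER,0,.01,.01).ravel()
print('front edge dir deg',np.degrees(np.arctan2(vy,vx))%180-90,'tool yaw-180',np.degrees(yaw)+180)
big=cv2.resize(np.ascontiguousarray(im[110:180,220:300,::-1]),None,fx=7,fy=7,interpolation=cv2.INTER_NEAREST);cv2.imwrite('pics/crop2.png',big)
E
python3 e.py
```

```text
[161 208 218 218 218 217 217 210 196 227 249 250 250 249 246 238 241 236
 247 248 246 246 247 249 249 243 221 179 144 137 138 138 131 143 210 247
 251 251 250 251 251 251 247 237 243 240 248 250 250 250 248 234 223 223
 223 224 223 223 223 223 223 222]
[135 148 184 214 217 215 216 215 214 225 244 232 219 225 221 240 239 248
 249 247 246 245 247 248 248 243 221 177 144 138 138 137 140 145 183 245
 251 250 250 251 250 250 250 246 236 248 250 249 249 249 248 235 222 220
 220 220 221 222 222 221 222 222]
[138 162 208 217 215 214 214 207 193 223 249 250 250 249 246 239 243 248
 248 247 245 245 246 248 248 243 221 171 145 157 163 145 136 156 211 245
 250 250 250 250 250 250 248 243 240 240 248 249 249 249 247 233 221 220
 220 221 222 223 224 223 223 224]
245 [213 214 212 211 210 211 211 210 210 210 209 216 241 253 253 252 253 253
 253 252 251 251 251 251 251 251 251 249 246 243 242 240 236 236 243 247
 248 248 248 248 248 248 245 243 244 241 232 237 246 248 248 248 248 248
 247 248 249 249 247 247 247 248 245 232 214 210 210 208 182 143 131 133
 134 133 134]
270 [216 215 215 214 214 214 214 213 213 214 207 194 231 254 253 252 252 252
 252 252 251 251 251 251 251 251 249 243 239 239 234 238 246 247 248 250
 250 250 250 249 249 248 246 244 240 235 238 243 245 247 248 248 247 247
 247 248 248 249 249 246 245 247 245 225 178 138 131 132 132 133 133 132
 134 134 135]
front edge dir deg 10.65065 tool yaw-180 10.433271144939908
```

View pics/crop2.png

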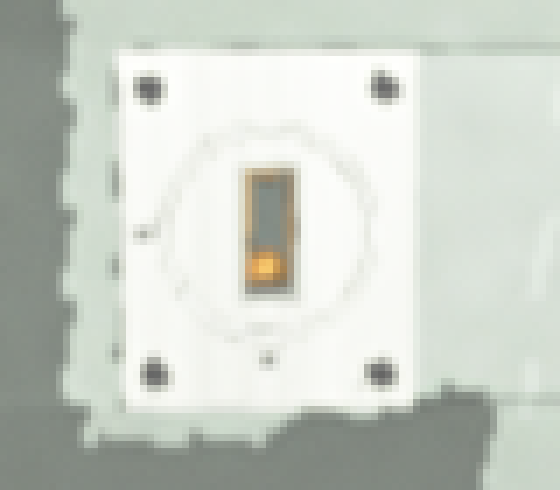

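The slot centre is at crop (269,231), which is pixel (257.9,142.5), and the four screws' mean agrees. Now I'll compute the shift.

```bash
cat > f.py <<'E'
from h import *
np.set_printoptions(precision=4,suppress=True)
d=np.load('last.npz'); p=pt_z(dict(K=d['K']),d['W'],257.9,142.5,.088)
T,o=pose(); print(p,'rel tool',T[:3,:3].T@(p-T[:3,3]), T[:3,3])
E
python3 f.py
```

```text
[0.565  0.0885 0.088 ] rel tool [0.039  0.0019 0.1083] [0.6037 0.0937 0.1963]
```

>>> {"method": "jog_arm", "body": {"rows": [[[0.02,0.001,0],0,0.0],[[0.019,0.0009,0],0,0.0],[[0,0,0.015],0,0.0],[[0,0,0.015],0,0.0],[[0,0,0.01],0,0.0],[[0,0,0.008],0,0.0],[[0,0,0.004],0,0.0],[[0,0,0],0,0.0],[[0,0,0],0,0.0]]}}

```text
time_s: 7.93
ee_pos: [0.5653, 0.0886, 0.1447]
eef_rot: [-3.142, 0.0, -2.958]
force: [0.1, -0.6, -0.8]
grip_width: 0.0082
grip_force: 45.0
```

```bash
cat > g.py <<'E'
from h import *
np.set_printoptions(precision=4,suppress=True)
T,o=pose(); print(o["time_s"],o["ee_pos"],o["eef_rot"],o["force"])
p=np.array([.565,.0885,.088]);print('rel',T[:3,:3].T@(p-T[:3,3]))
a,_=cam("wrist"); b,_=cam("scene")
cv2.imwrite('pics/ins.png',cv2.resize(np.hstack([a["image"][80:260,170:350],cv2.resize(b["image"][130:220,170:260],(180,180))])[:,:,::-1],None,fx=2.2,fy=2.2,interpolation=cv2.INTER_CUBIC))
E
python3 g.py
```

```text
7.9333 [0.5653 0.0886 0.1447] [-3.1416  0.0002 -2.9578] [ 0.127  -0.5735 -0.7676]
rel [ 0.0004 -0.      0.0567]
```

View pics/ins.png

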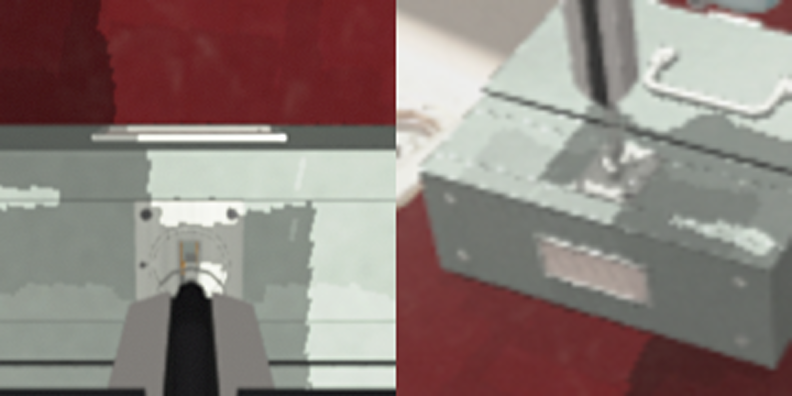

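The wrist view shows the slot (about col 190, row 250 of the crop) in line with the collar and head, laterally centred. I'll go in gently.

>>> {"method": "jog_arm", "body": {"rows": [[[0,0,0.003],0,0.0],[[0,0,0.003],0,0.0],[[0,0,0.002],0,0.0],[[0,0,0.001],0,0.0],[[0,0,0.001],0,0.0],[[0,0,0],0,0.0]]}}

```text
time_s: 8.53
ee_pos: [0.5651, 0.0885, 0.1342]
eef_rot: [3.142, -0.0, -2.958]
force: [-0.6, 0.6, -1.4]
grip_width: 0.0082
grip_force: 45.0
```

>>> {"method": "jog_arm", "body": {"rows": [[[0,0,0.002],0,0.0],[[0,0,0.002],0,0.0],[[0,0,0.001],0,0.0],[[0,0,0.001],0,0.0],[[0,0,0],0,0.0]]}}

```text
time_s: 8.95
ee_pos: [0.565, 0.0885, 0.1282]
eef_rot: [3.142, -0.0, -2.958]
force: [-0.3, -0.1, -0.4]
grip_width: 0.0081
grip_force: 45.0
```

```bash
python3 -c "
from h import *
o=get_obs();print(o['ee_pos'],o['force'],o['moment'],o['grip_width'])"
```

```text
[0.56503295 0.08853604 0.12820778] [-0.30224631 -0.0853191  -0.36192635] [ 0.02876607 -0.0506182  -0.0046181 ] 0.00814385853926008
```

>>> {"method": "jog_arm", "body": {"rows": [[[0,0,0.002],0,0.0],[[0,0,0.002],0,0.0],[[0,0,0.002],0,0.0],[[0,0,0.001],0,0.0],[[0,0,0.001],0,0.0],[[0,0,0],0,0.0]]}}

```text
time_s: 9.45
ee_pos: [0.565, 0.0885, 0.1202]
eef_rot: [-3.142, -0.0, -2.958]
force: [-0.3, 0.2, -0.9]
grip_width: 0.0084
grip_force: 45.0
```

>>> {"method": "jog_arm", "body": {"rows": [[[0,0,0.001],0,0.0],[[0,0,0.001],0,0.0],[[0,0,0],0,0.0]]}}

```text
time_s: 9.7
ee_pos: [0.565, 0.0885, 0.1182]
eef_rot: [-3.142, -0.0, -2.958]
force: [-0.5, -0.4, -1.5]
grip_width: 0.0083
grip_force: 45.0
```

>>> {"method": "jog_arm", "body": {"rows": [[[0,0,0.0005],0,0.0],[[0,0,0.0005],0,0.0],[[0,0,0],0,0.0]]}}

```text
time_s: 9.95
ee_pos: [0.5653, 0.0886, 0.1178]
eef_rot: [-3.142, 0.001, -2.958]
force: [-0.6, -0.1, 3.4]
grip_width: 0.0083
grip_force: 45.0
```

The blade has reached the first pin (stiffness roughly 7 N/mm). I'll add pressure and start rocking.

>>> {"method": "jog_arm", "body": {"rows": [[[0,0,0.0007],0,0.0],[[0,0,0],5.2,0.0],[[0,0,0],0,0.0],[[0,0,0],-5.2,0.0],[[0,0,0],-5.2,0.0],[[0,0,0],0,0.0],[[0,0,0],5.2,0.0],[[0,0,0],5.2,0.0],[[0,0,0],0,0.0]]}}

```text
time_s: 10.7
ee_pos: [0.565, 0.0883, 0.1167]
eef_rot: [-3.141, -0.0, -3.056]
force: [-0.8, -1.4, 0.8]
grip_width: 0.0083
grip_force: 45.0
```

>>> {"method": "jog_arm", "body": {"rows": [[[0,0,0.0009],0,0.0],[[0,0,0],-5.2,0.0],[[0,0,0],-5.0,0.0],[[0,0,0],0,0.0],[[0,0,0],5.0,0.0],[[0,0,0],5.0,0.0],[[0,0,0],0,0.0]]}}

```text
time_s: 11.28
ee_pos: [0.5648, 0.0883, 0.1154]
eef_rot: [-3.141, -0.001, -3.051]
force: [-2.6, -2.4, -0.2]
grip_width: 0.0082
grip_force: 45.0
```

>>> {"method": "jog_arm", "body": {"rows": [[[0,0,0.0005],-5.0,0.0],[[0,0,0.0005],0,0.0],[[0,0,0.0005],0,0.0],[[0,0,0],0,0.0]]}}

```text
time_s: 11.62
ee_pos: [0.565, 0.0886, 0.1141]
eef_rot: [3.141, -0.0, -2.959]
force: [-1.4, -0.5, -1.2]
grip_width: 0.0084
grip_force: 45.0
```

>>> {"method": "jog_arm", "body": {"rows": [[[0,0,0.0005],0,0.0],[[0,0,0.0005],0,0.0],[[0,0,0],0,0.0]]}}

```text
time_s: 11.87
ee_pos: [0.5652, 0.0886, 0.1133]
eef_rot: [3.141, 0.0, -2.958]
force: [-0.5, -0.4, -0.7]
grip_width: 0.0084
grip_force: 45.0
```

>>> {"method": "jog_arm", "body": {"rows": [[[0,0,0.0006],0,0.0],[[0,0,0],0,0.0]]}}

```text
time_s: 12.03
ee_pos: [0.5653, 0.0887, 0.1128]
eef_rot: [3.141, 0.001, -2.958]
force: [0.6, 0.3, 1.0]
grip_width: 0.0081
grip_force: 45.0
```

>>> {"method": "jog_arm", "body": {"rows": [[[0,0,0.0007],0,0.0],[[0,0,0],0,0.0]]}}

```text
time_s: 12.2
ee_pos: [0.5654, 0.0886, 0.1124]
eef_rot: [3.142, 0.001, -2.958]
force: [-0.8, -0.0, 4.6]
grip_width: 0.0084
grip_force: 45.0
```

>>> {"method": "jog_arm", "body": {"rows": [[[0,0,0.0005],0,0.0],[[0,0,0],5.1,0.0],[[0,0,0],0,0.0],[[0,0,0],-5.1,0.0],[[0,0,0],-5.1,0.0],[[0,0,0],0,0.0],[[0,0,0],5.1,0.0],[[0,0,0],5.1,0.0],[[0,0,0],0,0.0]]}}

```text
time_s: 12.95
ee_pos: [0.5651, 0.0883, 0.1114]
eef_rot: [-3.141, -0.0, -3.052]
force: [0.2, -2.3, 1.3]
grip_width: 0.0079
grip_force: 45.0
```

>>> {"method": "jog_arm", "body": {"rows": [[[0,0,0.0009],0,0.0],[[0,0,0],-5.1,0.0],[[0,0,0],-5.1,0.0],[[0,0,0],0,0.0],[[0,0,0],5.1,0.0],[[0,0,0],5.1,0.0],[[0,0,0],0,0.0]]}}

```text
time_s: 13.53
ee_pos: [0.565, 0.0884, 0.1104]
eef_rot: [-3.141, -0.0, -3.051]
force: [0.7, -3.2, -0.7]
grip_width: 0.008
grip_force: 45.0
```

>>> {"method": "jog_arm", "body": {"rows": [[[0,0,0.0005],-5.1,0.0],[[0,0,0.0005],0,0.0],[[0,0,0],0,0.0]]}}

```text
time_s: 13.78
ee_pos: [0.5651, 0.0887, 0.1095]
eef_rot: [3.141, -0.0, -2.958]
force: [0.8, -1.9, 0.0]
grip_width: 0.0081
grip_force: 45.0
```

>>> {"method": "jog_arm", "body": {"rows": [[[0,0,0.0005],0,0.0],[[0,0,0.0003],0,0.0],[[0,0,0],0,0.0]]}}

```text
time_s: 14.03
ee_pos: [0.565, 0.0887, 0.1087]
eef_rot: [3.141, -0.0, -2.958]
force: [0.2, -0.5, -0.4]
grip_width: 0.0081
grip_force: 45.0
```

>>> {"method": "jog_arm", "body": {"rows": [[[0,0,0.0005],0,0.0],[[0,0,0.0003],0,0.0],[[0,0,0],0,0.0]]}}

```text
time_s: 14.28
ee_pos: [0.5651, 0.0886, 0.1087]
eef_rot: [3.141, 0.0, -2.958]
force: [-3.4, -1.8, 7.7]
grip_width: 0.0082
grip_force: 45.0
```

>>> {"method": "jog_arm", "body": {"rows": [[[0,0,0.0005],0,0.0],[[0,0,0],0,0.0]]}}

```text
time_s: 14.45
ee_pos: [0.5652, 0.0887, 0.1087]
eef_rot: [3.142, 0.001, -2.958]
force: [-5.1, -1.9, 10.7]
grip_width: 0.0082
grip_force: 45.0
```

It is at a firm stop at z = 0.1087, exactly the predicted home height. Now I'll turn clockwise.

>>> {"method": "jog_arm", "body": {"rows": [[[0,0,-0.0003],3,0.0],[[0,0,0],4,0.0],[[0,0,0],5,0.0],[[0,0,0],5,0.0],[[0,0,0],5,0.0],[[0,0,0],5,0.0],[[0,0,0],0,0.0]]}}

```text
time_s: 15.03
ee_pos: [0.5654, 0.0883, 0.1087]
eef_rot: [-3.141, 0.001, 2.848]
force: [-2.4, -3.7, 8.7]
grip_width: 0.0082
grip_force: 45.0
```

```bash
python3 -c "
from h import *
o=get_obs();print(o['ee_pos'],o['force'],o['moment'],o['grip_width'],o['qpos'])"
```

```text
[0.56536066 0.08827732 0.10865843] [-2.38271044 -3.66374508  8.74386257] [-0.85783636  0.51480823  0.02459237] 0.008232209262581206 [ 9.11390974e-02  4.43200455e-01  1.56118104e+00 -5.87457719e-04
  1.13636081e+00 -1.18622911e+00]
```

>>> {"method": "jog_arm", "body": {"rows": [[[0,0,0],5,0.0],[[0,0,0],5,0.0],[[0,0,0],5,0.0],[[0,0,0],5,0.0],[[0,0,0],5,0.0],[[0,0,0],5,0.0],[[0,0,0],5,0.0],[[0,0,0],5,0.0],[[0,0,0],5,0.0],[[0,0,0],5,0.0],[[0,0,0],0,0.0],[[0,0,0],0,0.0]]}}

```text
time_s: 16.03
ee_pos: [0.5656, 0.0887, 0.1087]
eef_rot: [3.14, 0.001, 1.981]
force: [0.6, -2.2, 6.6]
grip_width: 0.0079
grip_force: 45.0
```

```bash
cat > k.py <<'E'
from h import *
np.set_printoptions(precision=4,suppress=True)
T,o=pose();print(o['time_s'],o['ee_pos'],o['eef_rot'],o['force'],o['moment'],o['tau'][5],o['grip_width'],o['qpos'][5])
print('turned',(-2.958-o['eef_rot'][2])%(2*np.pi))
c,W=cam("scene")
cv2.imwrite('pics/turn%d.png'%(10*o['time_s']),cv2.resize(np.ascontiguousarray(c["image"][120:230,160:300,::-1]),None,fx=5,fy=5,interpolation=cv2.INTER_CUBIC))
c,W=cam("top")
r=c["range_z"];v,u=np.mgrid[0:384,0:512];K=np.array(c["K"])
P=np.stack([(u-K[0,2])/K[0,0]*r,-(v-K[1,2])/K[1,1]*r,-r],-1)@W[:3,:3].T+W[:3,3]
R2=np.array([[np.cos(.186),np.sin(.186)],[-np.sin(.186),np.cos(.186)]]); q=(P[...,:2]-[.565,.0885])@R2.T
for a in (.045,.06,.09,.12,.15): print(a,np.nanmedian(P[...,2][(abs(q[...,0]-a)<.007)&(abs(q[...,1]-.07)<.03)&(r>0)]))
E
python3 k.py
```

```text
16.0333 [0.5656 0.0887 0.1087] [3.14   0.0005 1.9809] [ 0.5646 -2.1904  6.6146] [-0.3273  0.0115  0.0488] 0.48802390694618225 0.00790796655719586 -0.31863395059231686
turned 1.3442844296155787
0.045 0.39674290100434173
0.06 nan
0.09 nan
0.12 0.09671198329332675
0.15 0.09077171194764888
  return np.nanmean(a, axis, out=out, keepdims=keepdims)
```

>>> {"method": "jog_arm", "body": {"rows": [[[0,0,0],5,0.0],[[0,0,0],5,0.0],[[0,0,0],5,0.0],[[0,0,0],3,0.0],[[0,0,0],2,0.0],[[0,0,0],0,0.0],[[0,0,0],0,0.0]]}}

```text
time_s: 16.72
ee_pos: [0.5658, 0.0887, 0.1087]
eef_rot: [3.14, -0.0, 1.632]
force: [1.2, -0.2, 6.3]
grip_width: 0.0082
grip_force: 45.0
```

```bash
python3 k.py 2>/dev/null
```

```text
16.7167 [0.5658 0.0887 0.1087] [ 3.1395 -0.0002  1.6322] [ 1.1776 -0.1527  6.3122] [-0.3405 -0.2012  0.0804] 0.25642826221883297 0.00824902248517579 0.03004233087703982
turned 1.6930069695821928
0.045 0.39976750911239933
0.06 nan
0.09 nan
0.12 0.09676663187068302
0.15 0.09194652734059372
```

>>> {"method": "jog_arm", "body": {"rows": [[[0,0,0],2,0.0],[[0,0,0],1,0.0],[[0,0,0],0,0.0],[[0,0,0],0,0.0]]}}

```text
time_s: 17.15
ee_pos: [0.5658, 0.0887, 0.1087]
eef_rot: [3.139, -0.0, 1.58]
force: [1.8, -1.7, 6.1]
grip_width: 0.0084
grip_force: 45.0
```

```bash
python3 k.py 2>/dev/null
```

```text
17.15 [0.5658 0.0887 0.1087] [ 3.1395 -0.0002  1.58  ] [ 1.7527 -1.7334  6.0817] [-0.3429 -0.2862  0.0809] 0.20385556854307652 0.008430129103713825 0.08225212534591642
turned 1.7451692727388117
0.045 0.3985479228656235
0.06 nan
0.09 nan
0.12 0.09699028980520086
0.15 0.09164605370689805
```

>>> {"method": "jog_arm", "body": {"rows": [[[0,0,0],2,0.0],[[0,0,0],1,0.0],[[0,0,0],0,0.0],[[0,0,0],0,0.0]]}}

```text
time_s: 17.58
ee_pos: [0.5658, 0.0886, 0.1087]
eef_rot: [3.139, -0.0, 1.528]
force: [1.1, -1.3, 5.9]
grip_width: 0.0082
grip_force: 45.0
```

```bash
python3 k.py 2>/dev/null
```

```text
17.5833 [0.5658 0.0886 0.1087] [ 3.1394 -0.0003  1.5277] [ 1.1463 -1.2544  5.8945] [-0.3946 -0.3525  0.1657] 0.2629988919943571 0.008214001976564703 0.1345368540348343
turned 1.7974620070558869
0.045 0.39880978223536906
0.06 nan
0.09 nan
0.12 0.09742679789977426
0.15 0.09161810749780208
```

```bash
ls -t pics | head -3
```

```text
turn175.png
turn171.png
turn167.png
```

>>> {"method": "jog_arm", "body": {"rows": [[[0,0,0],2,0.0],[[0,0,0],0,0.0],[[0,0,0],0,0.0]]}}

```text
time_s: 17.93
ee_pos: [0.5658, 0.0886, 0.1087]
eef_rot: [3.139, -0.0, 1.493]
force: [1.7, -0.9, 5.7]
grip_width: 0.0083
grip_force: 45.0
```

```bash
python3 k.py 2>/dev/null
```

```text
17.9333 [0.5658 0.0886 0.1087] [ 3.1394 -0.0003  1.4929] [ 1.6694 -0.865   5.6689] [-0.387  -0.3421  0.2852] 0.43360057286918163 0.008277910880889723 0.16941627213255656
turned 1.8322888960169692
0.045 0.39854394459880393
0.06 nan
0.09 nan
0.12 0.09680185489507875
0.15 0.09158088122841357
```

View pics/turn175.png

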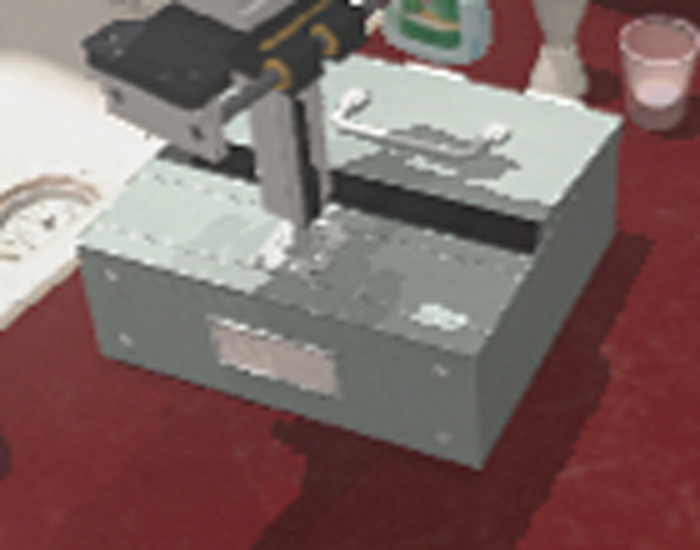

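The picture shows the lid's front edge well up (dark gap at about (430,220)) with the key held turned, and the torque rises steadily against the stop. I'll hand it in holding this pose.

```bash
python3 -c "
from station import *
print(hand_in())"
```

```text
the job is handed in; nothing more can be done
None
```

The key is in the lock with its collar flush on the plate and turned clockwise to the stop, the lid is up, and I handed the job in at about 18 s with the arm still holding the key against the spring; I did not move the T-handled key, mug or cup lids.

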